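# Roll a castor wheel into its parking bay

## Task

Roll the free-standing castor wheel along the bench on its tread into the empty parking bay, right up against the bay's end stop, and leave it standing there upright. Roll it the whole way without lifting it, carrying it or letting it fall flat, and do not disturb the wheel already parked in the other bay.

Things in the scene. Friction and masses are not known exactly. Their poses are not given: they have to be found in the camera images.
- wheel: Castor wheel to roll: black tyre, grey hub, 80 mm diameter, 30 mm wide, 0.2 kg. Stands free on its tread before the mouth of the empty bay, pointing into it within 3 degrees and 5 mm. Origin at its centre, 40 mm above the bench; y is the axle (level), x and z turn as it rolls. Pushed slowly and squarely on the tread from behind it rolls straight, and stops within a few cm when the push ends.
- wheel_screw (a point): Point midway between two brass screws (7 mm heads, one on each side face, 27 mm from the axle) that show how far the free wheel has turned: above the axle at the start; it passes the bottom when the wheel rolls half a turn (126 mm), as it does on the way to the bay.
- empty_bay: Empty bay, fixed: two plywood rails 20 mm high, 14 thick, 54 apart, flared at the mouth, and an end stop 50 mm high, 82 wide. Origin on the bench under the centre of a wheel fully home; x points into the bay, y across. Stop face at x=+40 mm, rails x=-70 to +45, flares out to x=-100. No floor plate. The free wheel starts 160 to 220 mm before the origin.
- parked_wheel: A second wheel of the same kind, already standing home in a second bay of the same make, at least 110 mm to the side of the empty one. Origin at its centre, y is its axle. To be left alone.
Things that resemble listed ones, but are neither listed nor needed, are in the scene too. Leave any red look-alike of the wheel alone.

How it is judged:
By the outcome, as a careful person would: the job done as asked, in the order asked, and still so for the second after the job is handed in, with the robot touching nothing.
It also fails if it takes over 38 s, if anything falls off the work surface, if the arm or the gripper's body presses on something with over 40 N, if the wrist force passes 120 N, or if a joint passes its speed limit or range.

## Robot

A 7-joint arm with a two-finger parallel gripper is mounted at the origin on a cart in front of the work surface, level with it; the furniture and walls round the work are solid. World frame = base frame: x ahead of the robot, y to its left, z up, the work surface at z = 0. Lengths are in m, angles in rad, forces in N, time in s.
With the tool pointing down it reaches from about 0.425 to 0.925 m from the base axis. Payload 6.8 kg.
Tool frame: the origin (TCP) lies on the centre line of the jaws, within the pads' length; the fingertips stand 8 mm ahead of it and the grasp point (between the pads) lies 11 mm behind it (bot.tips_ahead is the distance from the TCP to the fingertips, in m); z points along the fingers, y is the line along which they close (so a half turn about z gives the same grasp; the last joint's range is limited). The gripper opens to 85 mm and grips with 20 to 120 N. Pads are 22 mm wide; open, the fingers measure 114 mm over their backs; the gripper's body (76 mm by 85 mm) begins 54 mm behind the grasp point. The pads swing forward as they close: fully open they stand 13 mm farther back than shut.
Start: joints at [-1.296, 0.477, 0.022, 1.555, -0.011, 1.109, -0.083], TCP at [0.252, 0.626, 0.239] pointing down, gripper open.
Joint ranges: [-2.96, 2.96], [-0.34, 2.1], [-1.41, 1.46], [0.24, 2.44], [-1.37, 4.51], [0.17, 1.92], [-2.96, 2.96]. Speed limits (rad/s): [2.39, 2.39, 3.14, 3.14, 3.14, 3.14, 3.14].

## Interface

Orientations are given as a unit quaternion [w, x, y, z].
In Python, from station import bot gives the robot as it stands.
- The arm moves only by the tool send_rows, never from a script. Its argument "deltas" is text: rows parted by semicolons, each of 4 numbers parted by spaces: the shift along the tool's x, y, z in m, then the turn about the tool's z in degrees. In form: x y z spin; .... A call has 1 to 5 rows; each row is the pose to reach, as a shift and turn from the pose commanded when the call began, along the tool's axes at that moment; what a row does not reach only later rows make up. A row lasts 1/10 s, in which the tool goes at most 50 mm and 8.59 degrees, less where a joint would pass 70% of its speed; a pose out of reach is approached as far as the arm can. A call with a gripper value outside its range is refused whole. "claw" is the opening, from 0 (shut) to 1 (fully open), set as the call begins (left out, the last holds). The fingers move at their own pace and stop on an object; "force" is the grip in N (left out, the last holds). Time passes only in rows, so rows that repeat a pose let the fingers close. It gives the time, the measured TCP pose, the force, the opening and the grip force at its end, in the units of the state.
- bot.get_obs(): the state, without advancing time (a new reading comes with each control period).
- bot.read_camera(name): name is "scene" or "top"; returns a dict with "img" (384x512x3 uint8, red, green, blue), "depth" (384x512 float32, m along the optical axis (not along the pixel's ray), 0 where there is no reading), "fx", "fy", "cx", "cy" (pixels), "dist_coeffs" ([k1, k2, p1, p2, k3] as OpenCV has them; the pictures are not rectified), "camera_from_world" (4x4, takes a point from world to camera coordinates). Camera axes: x right, y up, looking along -z (the intrinsics and any distortion apply to the point x, -y, -z); pixel columns grow to the right and rows downward; lengths in m; the calibration is good to about 2 mm. A picture is of the moment at which its call begins.
- bot.hand_in(): hands the job in; it is judged then, once.
Trained networks look in a picture, given as the dict that the camera call returned (one of the last four; its "shot" number tells which), for a name from the list of things; names that differ only in an ending like _2 or _b are one class to them, and where a whole thing is asked for, a point or a joint stands for the part that bears it (a point fixed in the world has none). Each returns a list of dicts, best first, with "confidence" (0 to 1); they miss things now and then, are a little off and sometimes report something else, mostly with a low value. They report only what shows in the picture. A call takes as long as a camera call. They do not tell look-alikes from the thing itself.
- bot.masks_of(picture, query): "mask" (384x512 bool, what is visible of it).
- bot.landmark_of(picture, query): "xyz" ([x, y, z] in m, in world coordinates, good to about 4 mm: a listed point, or the origin of a listed thing).
The state is a dict: "t": time; "q": joint angles; "joint_vel": joint speeds; "joint_torque": joint torques, N m; "eef_pos": TCP position; "tool_rot": TCP orientation; "contact_force": force on the tool from outside, world axes, zero at the start; "torque": the same for the moment, N m; "gripper_width": opening from 0.0 (shut) to 1.0 (fully open); "grasp_force": force on a finger pad.
Only numpy, scipy, OpenCV 4.12 (cv2) and the standard library are available. Lean on these libraries where they do the work, as an engineer would, in place of code of your own. Each camera call takes 0.05 s, during which the arm holds its last target. There are 200 camera calls.

## Working session

There is one attempt and no reset: what is moved stays moved. The work goes in short steps, Python scripts to look and compute and a tool call to move; the robot and the scene stay as the last step left them, time stands still between calls to the robot, and variables do not carry over. Pictures are saved under pics/ and viewed, at most 10 in all, crops included, and the job is handed in when it is done.

Besides the shell and the picture viewer there is one more tool, called after "Call:" as name(argument=value, ...), one argument or row to a line, values as JSON. send_rows: Moves the arm, as the interface text tells. Its arguments: {"type":"object","properties":{"deltas":{"type":"string"},"claw":{"type":"number"},"force":{"type":"number"}},"required":["deltas"]}

```bash
mkdir -p pics; cat > h.py <<'E'
import numpy as np, cv2
from station import bot
def K(p): return np.array([[p['fx'],0,p['cx']],[0,p['fy'],p['cy']],[0,0,1.]])
def proj(p,X):
    c=(p['camera_from_world']@np.r_[X,1])[:3]*[1,-1,-1]
    return cv2.projectPoints(c.reshape(1,3),np.zeros(3),np.zeros(3),K(p),np.array(p['dist_coeffs'],float))[0].ravel()
def pts(p,m):
    v,u=np.nonzero(m&(p['depth']>0)); d=p['depth'][v,u]
    n=cv2.undistortPoints(np.c_[u,v].astype(float).reshape(-1,1,2),K(p),np.array(p['dist_coeffs'],float)).reshape(-1,2)
    c=np.c_[n[:,0]*d,-n[:,1]*d,-d,np.ones(len(d))]
    return (np.linalg.inv(p['camera_from_world'])@c.T).T[:,:3]
def save(p,n): cv2.imwrite('pics/'+n,p['img'][:,:,::-1])
E
python3 - <<'E'
from h import *
o=bot.get_obs(); print(o['t'],o['eef_pos'],o['tool_rot'],o['q'])
ims=[]
for c in ['scene','top']:
    p=bot.read_camera(c); ims.append(p['img'])
    save(p,c+'0.png')
    for q in ['wheel','wheel_screw','empty_bay','parked_wheel']:
        for r in bot.landmark_of(p,q): print(c,q,np.round(r['xyz'],3),round(r['confidence'],2),proj(p,r['xyz']).round())
E
```

```text
0.0 [0.25191895 0.62558811 0.23831194] [-1.12269870e-04  1.90229299e-01  9.81739241e-01 -9.29601123e-04] [-1.29610005  0.47780806  0.02235191  1.55647201 -0.01151385  1.10931356
 -0.08309969]
scene wheel [ 0.206 -0.403  0.038] 0.96 [270. 320.]
scene wheel [ 0.576 -0.267  0.043] 0.87 [315. 183.]
scene wheel_screw [ 0.58  -0.265  0.068] 0.71 [316. 175.]
scene wheel_screw [ 0.204 -0.397  0.067] 0.62 [267. 312.]
scene parked_wheel [ 0.44  -0.078  0.037] 0.9 [224. 182.]
scene parked_wheel [ 0.577 -0.264  0.067] 0.54 [315. 176.]
top wheel [ 0.205 -0.402  0.044] 0.92 [318. 283.]
top wheel [ 0.578 -0.267  0.036] 0.65 [262. 132.]
top wheel_screw [ 0.202 -0.399  0.065] 0.87 [318. 286.]
top wheel_screw [ 0.581 -0.266  0.069] 0.57 [261. 127.]
top empty_bay [ 0.581 -0.076  0.001] 0.79 [188. 134.]
```

View pics/scene0.png

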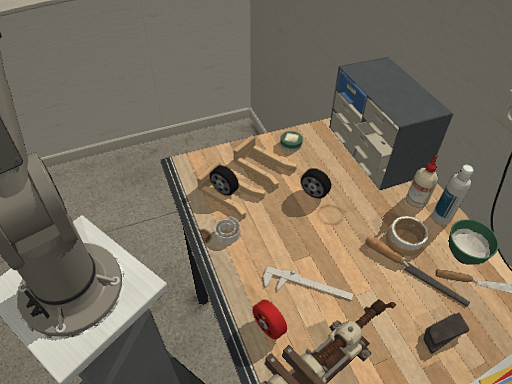

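View pics/top0.png

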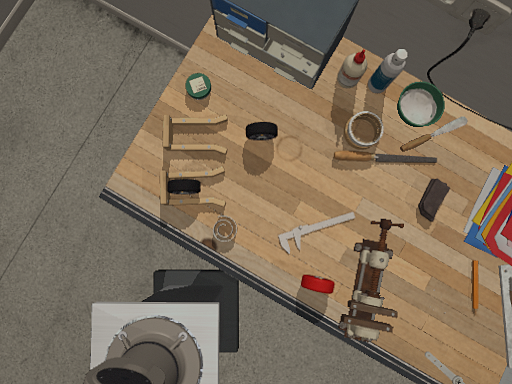

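Candidates for the wheel are the black free wheel (scene 315,183; top 262,132), the red look-alike (scene 270,320; top 318,283), and the black parked wheel in the near bay (scene 224,182; top 184,187). I choose the free black one, which stands before the far, empty bay (mouth at about top 225,135). Next I measure it precisely and check it in a crop.

```bash
python3 - <<'E'
from h import *
p=bot.read_camera('top')
save({'img':cv2.resize(p['img'][80:230,130:330],None,fx=4,fy=4,interpolation=cv2.INTER_CUBIC)},'crop.png')
A=np.ones((384,512),bool); P=pts(p,A)
s=bot.read_camera('scene'); S=pts(s,A)
np.savez('c.npz',P=P,S=S)
for n,X in (('top',P),('scene',S)):
    w=X[(abs(X[:,0]-.577)<.045)&(abs(X[:,1]+.267)<.06)&(X[:,2]>.012)&(X[:,2]<.1)]
    t=w[w[:,2]>.07]
    print(n,'wheel n',len(w),w.min(0).round(3),w.max(0).round(3),'top',t.mean(0).round(4),len(t))
    b=X[(X[:,0]>.5)&(X[:,0]<.66)&(X[:,1]>-.19)&(X[:,1]<.02)]
    r=b[(b[:,2]>.016)&(b[:,2]<.024)&(b[:,1]<-.05)&(b[:,1]>-.14)]
    for nm,g in (('hi',r[r[:,0]>.58]),('lo',r[r[:,0]<.58])):
        if len(g)>5:
            f=np.polyfit(g[:,1],g[:,0],1); print(nm,len(g),g.min(0).round(3),g.max(0).round(3),'slope',f[0].round(4),'x@-.1',np.polyval(f,-.1).round(4))
    e=b[(b[:,2]>.044)&(b[:,2]<.056)&(b[:,1]>-.08)]
    if len(e)>3: print('stop',len(e),e.min(0).round(3),e.max(0).round(3),'fit y(x)',np.polyfit(e[:,0],e[:,1],1).round(3))
    c=X[(X[:,0]>.4)&(X[:,0]<1.2)&(abs(X[:,1]+.2)<.5)&(X[:,2]>.12)&(X[:,2]<.6)]
    print('tall', c.min(0).round(2) if len(c) else 0,c.max(0).round(2) if len(c) else 0)
for im in (p,s):
  for q in ['empty_bay','wheel','parked_wheel']:
    for r in bot.landmark_of(im,q): print(q,np.round(r['xyz'],3),round(r['confidence'],2))
from scipy.spatial.transform import Rotation as R
o=bot.get_obs();q=o['tool_rot'];M=R.from_quat([q[1],q[2],q[3],q[0]]).as_matrix();print(M.round(3),o['q'])
E
```

```text
top wheel n 535 [ 0.559 -0.304  0.013] [ 0.593 -0.228  0.083] top [ 0.5759 -0.2655  0.0762] 276
hi 202 [ 0.603 -0.138  0.016] [ 0.618 -0.05   0.024] slope 0.0001 x@-.1 0.6105
lo 178 [ 0.534 -0.139  0.016] [ 0.548 -0.05   0.024] slope -0.0052 x@-.1 0.5416
stop 222 [ 0.535 -0.038  0.044] [ 0.617 -0.022  0.054] fit y(x) [ 0.017 -0.04 ]
tall [ 0.68 -0.7   0.12] [ 0.86 -0.15  0.38]
scene wheel n 677 [ 0.56  -0.306  0.012] [ 0.594 -0.227  0.084] top [ 0.5757 -0.2686  0.0767] 198
hi 128 [ 0.603 -0.139  0.016] [ 0.621 -0.05   0.024] slope -0.0078 x@-.1 0.6104
lo 138 [ 0.534 -0.14   0.016] [ 0.551 -0.05   0.024] slope 0.0081 x@-.1 0.5424
stop 136 [ 0.535 -0.039  0.044] [ 0.619 -0.02   0.054] fit y(x) [ 0.01  -0.037]
tall [ 0.68 -0.7   0.12] [1.2  0.12 0.52]
empty_bay [ 0.577 -0.08  -0.003] 0.78
wheel [ 0.577 -0.265  0.039] 0.95
wheel [ 0.204 -0.398  0.043] 0.74
parked_wheel [ 0.44  -0.076  0.036] 0.84
parked_wheel [ 0.578 -0.267  0.037] 0.61
empty_bay [ 0.577 -0.078 -0.001] 0.89
wheel [ 0.574 -0.264  0.042] 0.85
wheel [ 0.205 -0.405  0.037] 0.73
[[-0.928  0.374  0.   ]
 [ 0.374  0.928  0.   ]
 [ 0.     0.    -1.   ]] [-1.29608524  0.47694861  0.0223657   1.55539252 -0.0114832   1.10928314
 -0.08308524]
```

View pics/crop.png

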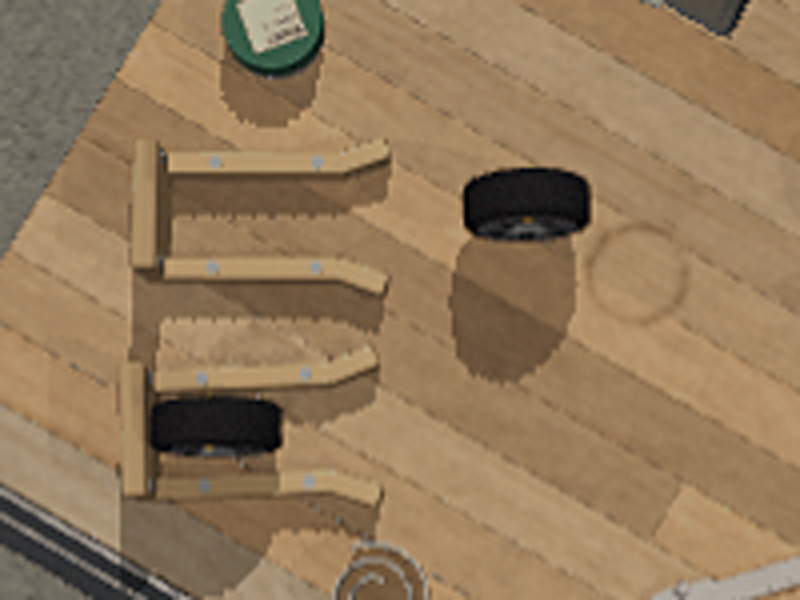

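The crop shows the black wheel (crop 525,205) in line with the empty bay, whose stop is at crop (145,205). The red look-alike is far off, and the parked wheel is in the other bay. Measured: bay axis along world +y at x≈0.576, stop face at y≈-0.038, wheel centre at (0.576, -0.266). I'll shut the fingers and use them as a 29 mm wide flat pusher with tool x along +y.

Call:
send_rows(
  deltas="-0.03 -0.016 0 6.8; -0.075 -0.041 0 13.6; -0.115 -0.063 0 20.4; -0.155 -0.085 0 27.2; -0.197 -0.108 0 34",
  claw=0,
)

```text
t: 1.4
eef_pos: [0.3953, 0.4511, 0.2395]
tool_rot: [-0.0, 0.471, 0.882, 0.0]
contact_force: [0.7, 0.1, -0.2]
gripper_width: 0.14
grasp_force: 0.0
```

Call:
send_rows(
  deltas="-0.045 0.004 0 6.8; -0.09 0.008 0 13.6; -0.135 0.012 0 20.4; -0.18 0.016 0 27.2; -0.225 0.02 0 34",
)

```text
t: 1.9
eef_pos: [0.5381, 0.2758, 0.2396]
tool_rot: [-0.0, 0.708, 0.706, 0.0]
contact_force: [0.6, -0.0, -0.3]
gripper_width: 0.003
grasp_force: 0.0
```

Call:
send_rows(
  deltas="-0.045 0.008 0 0; -0.09 0.016 0 0; -0.135 0.024 0 0; -0.18 0.031 0 0; -0.225 0.038 0 0",
)

```text
t: 2.4
eef_pos: [0.5755, 0.0505, 0.2396]
tool_rot: [0.0, 0.707, 0.708, 0.0]
contact_force: [0.2, 0.2, 0.1]
gripper_width: -0.004
grasp_force: 0.0
```

Call:
send_rows(
  deltas="-0.045 0 0 0; -0.09 0 0 0; -0.135 0 0 0; -0.18 0 0 0; -0.225 0 0 0",
)

```text
t: 2.9
eef_pos: [0.5756, -0.1744, 0.2396]
tool_rot: [0.0, 0.707, 0.708, 0.0]
contact_force: [1.0, 0.8, -0.5]
gripper_width: 0.002
grasp_force: 0.0
```

Call:
send_rows(
  deltas="-0.045 0 0 0; -0.09 0 0 0; -0.13 0 0 0; -0.17 0 0 0; -0.18 0 0 0",
)

```text
t: 3.4
eef_pos: [0.5738, -0.3586, 0.2396]
tool_rot: [0.001, 0.709, 0.705, -0.001]
contact_force: [-0.6, -0.5, -0.1]
gripper_width: -0.004
grasp_force: 0.0
```

```bash
python3 - <<'E'
from h import *
from scipy.spatial.transform import Rotation as R
o=bot.get_obs();q=o['tool_rot'];M=R.from_quat([q[1],q[2],q[3],q[0]]).as_matrix();print(o['eef_pos'],M.round(4),o['q'].round(2))
X=np.load('c.npz')
for n in 'PS':
    w=X[n];w=w[(abs(w[:,0]-.577)<.045)&(abs(w[:,1]+.267)<.045)&(w[:,2]>.012)&(w[:,2]<.1)]
    f=w[(w[:,0]<.566)]
    if len(f)>10: print(n,len(f),'near face x(y)',np.polyfit(f[:,1],f[:,0],1))
    t=w[w[:,2]>.07]; 
    r=cv2.minAreaRect(w[:,:2].astype(np.float32)*1000); print(r)
E
```

```text
[ 0.57381752 -0.3585661   0.23957942] [[ 5.0e-03  1.0e+00 -5.0e-04]
 [ 1.0e+00 -5.0e-03 -3.4e-03]
 [-3.4e-03 -5.0e-04 -1.0e+00]] [ 0.09  0.53  0.55  1.58 -0.29  1.12  0.7 ]
P 206 near face x(y) [-0.02263711  0.55645869]
((575.69580078125, -265.8836975097656), (32.956153869628906, 77.42410278320312), 1.942805290222168)
S 375 near face x(y) [-0.02073197  0.55824202]
((576.0274658203125, -266.5765380859375), (32.34085464477539, 79.35584259033203), 2.3136556148529053)
```

Call:
send_rows(
  deltas="0 0 0.04 0; 0 0 0.08 0; 0 0 0.12 0; 0 0 0.15 0; 0 0 0.17 0",
)

```text
t: 3.9
eef_pos: [0.5751, -0.351, 0.0665]
tool_rot: [-0.002, 0.706, 0.708, -0.0]
contact_force: [0.3, -0.6, 0.2]
gripper_width: -0.002
grasp_force: 0.0
```

Call:
send_rows(
  deltas="0 0 0.015 0; 0 0 0.028 0; 0 0 0.032 0; 0 0 0.032 0; 0 0 0.032 0",
)

```text
t: 4.4
eef_pos: [0.5765, -0.3532, 0.0383]
tool_rot: [0.001, 0.707, 0.707, 0.0]
contact_force: [-0.2, -0.0, 0.3]
gripper_width: 0.0
grasp_force: 0.0
```

```bash
python3 - <<'E'
from h import *
o=bot.get_obs();print(o['eef_pos'],o['tool_rot'],o['contact_force'])
s=bot.read_camera('scene');save({'img':cv2.resize(s['img'][110:250,200:400],None,fx=4,fy=4)},'pre.png')
E
```

```text
[ 0.57646334 -0.353193    0.03831787] [7.80655252e-04 7.06718316e-01 7.07494560e-01 2.44726045e-04] [-0.1619979  -0.03760617  0.31395543]
```

View pics/pre.png

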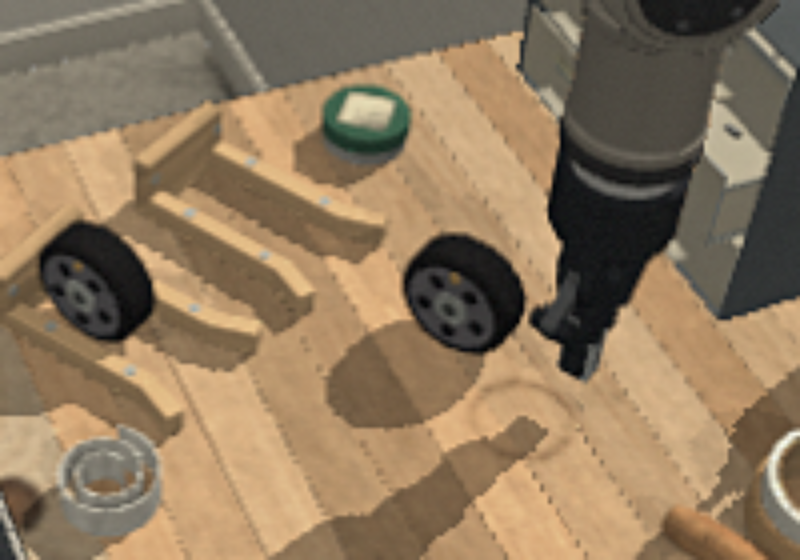

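The wheel stands upright at crop (463,293) with its brass screw above the axle. The shut fingers are down behind it at (575,350). I'll begin the slow push.

Call:
send_rows(
  deltas="0.008 0 0 0; 0.016 0 0 0; 0.023 0 0 0; 0.028 0 0 0; 0.032 0 0 0",
)

```text
t: 4.95
eef_pos: [0.576, -0.3198, 0.0373]
tool_rot: [-0.0, 0.706, 0.708, 0.0]
contact_force: [-0.0, 0.1, -0.2]
gripper_width: 0.004
grasp_force: 0.0
```

Call:
send_rows(
  deltas="0.003 0 0 0; 0.006 0 0 0; 0.009 0 0 0; 0.012 0 0 0; 0.015 0 0 0",
)

```text
t: 5.45
eef_pos: [0.5757, -0.3056, 0.0373]
tool_rot: [-0.0, 0.707, 0.707, -0.0]
contact_force: [0.2, 0.7, -0.2]
gripper_width: -0.004
grasp_force: 0.0
```

Call:
send_rows(
  deltas="0.004 0 0 0; 0.008 0 0 0; 0.012 0 0 0; 0.016 0 0 0; 0.02 0 0 0",
)

```text
t: 5.95
eef_pos: [0.5758, -0.2853, 0.0373]
tool_rot: [-0.0, 0.707, 0.708, 0.0]
contact_force: [-0.1, -0.1, 0.8]
gripper_width: -0.001
grasp_force: 0.0
```

```bash
cat > look.py <<'E'
from h import *
import sys
o=bot.get_obs();print(o['t'],o['eef_pos'].round(4),o['contact_force'].round(2))
for c in ['scene','top']:
    p=bot.read_camera(c)
    for r in bot.landmark_of(p,'wheel')+bot.landmark_of(p,'wheel_screw'):
        x=r['xyz']
        if .53<x[0]<.63: print(c,np.round(x,3),round(r['confidence'],2))
    X=pts(p,np.ones((384,512),bool)); img=p['img'].reshape(-1,3)
    img=p['img'][p['depth']>0]; 
    k=(img.max(1)<75)&(abs(X[:,0]-.577)<.04)&(X[:,1]>o['eef_pos'][1]+.014)&(X[:,1]<o['eef_pos'][1]+.11)&(X[:,2]>.025)&(X[:,2]<.095)
    w=X[k]; print(c,len(w),w.min(0).round(3),w.max(0).round(3),cv2.minAreaRect(w[:,:2].astype(np.float32)*1000))
    if len(sys.argv)>1: a=p['img'][110:250,180:380] if c=='scene' else p['img'][80:220,130:330]; save({'img':cv2.resize(a,None,fx=4,fy=4)},sys.argv[1]+c+'.png')
E
python3 look.py a
```

```text
5.95 [ 0.5758 -0.2853  0.0373] [-0.08 -0.07  0.83]
scene [ 0.578 -0.233  0.043] 0.65
scene [ 0.579 -0.216  0.059] 0.84
scene 387 [ 0.559 -0.271  0.025] [ 0.592 -0.197  0.082] ((574.972900390625, -233.4937744140625), (32.529014587402344, 73.80744934082031), 4.7521281242370605)
top [ 0.575 -0.23   0.041] 0.63
top [ 0.581 -0.208  0.055] 0.62
top 94 [ 0.558 -0.267  0.026] [ 0.573 -0.223  0.076] ((565.7060546875, -244.69342041015625), (11.96419620513916, 45.55373764038086), 7.0793843269348145)
```

View pics/ascene.png

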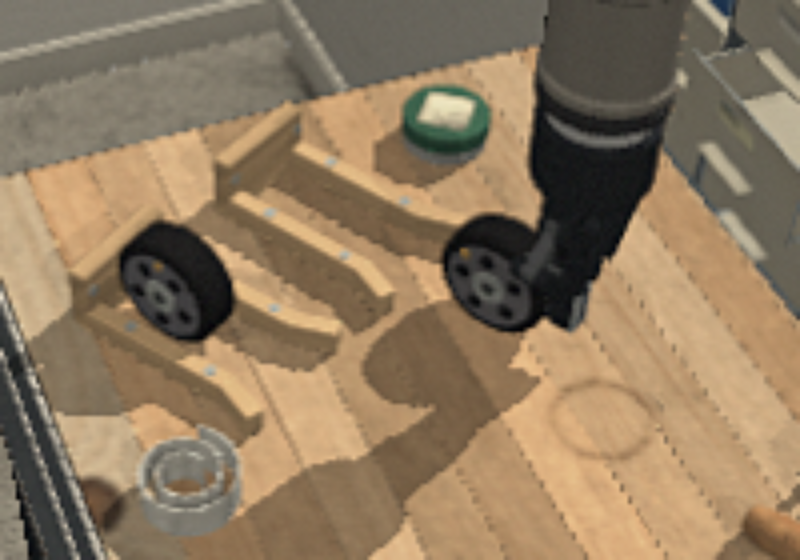

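The wheel is rolling upright at crop (487,272). The screw at (463,253) has turned forward by about 45°, matching 34 mm of travel. I'll go on.

Call:
send_rows(
  deltas="0.004 0 0 0; 0.008 0 0 0; 0.012 0 0 0; 0.016 0 0 0; 0.02 0 0 0",
)

```text
t: 6.75
eef_pos: [0.5757, -0.2652, 0.0372]
tool_rot: [-0.0, 0.707, 0.708, 0.0]
contact_force: [-0.2, -0.4, -0.2]
gripper_width: -0.002
grasp_force: 0.0
```

Call:
send_rows(
  deltas="0.004 0 0 0; 0.008 0 0 0; 0.012 0 0 0; 0.016 0 0 0; 0.02 0 0 0",
)

```text
t: 7.25
eef_pos: [0.5757, -0.2454, 0.0373]
tool_rot: [0.0, 0.707, 0.708, 0.0]
contact_force: [0.0, -0.3, 0.1]
gripper_width: -0.0
grasp_force: 0.0
```

```bash
python3 look.py b
```

```text
7.25 [ 0.5757 -0.2454  0.0373] [ 0.04 -0.28  0.13]
scene [ 0.573 -0.195  0.041] 0.67
scene [ 0.577 -0.082  0.001] 0.64
scene [ 0.573 -0.168  0.034] 0.58
scene 361 [ 0.556 -0.231  0.025] [ 0.592 -0.159  0.084] ((574.2720947265625, -194.30673217773438), (33.523372650146484, 72.12205505371094), 3.379422426223755)
top [ 0.573 -0.189  0.037] 0.74
top 177 [ 0.556 -0.226  0.025] [ 0.577 -0.165  0.085] ((565.9723510742188, -194.9946746826172), (18.391023635864258, 60.72734069824219), 7.107015132904053)
```

View pics/btop.png

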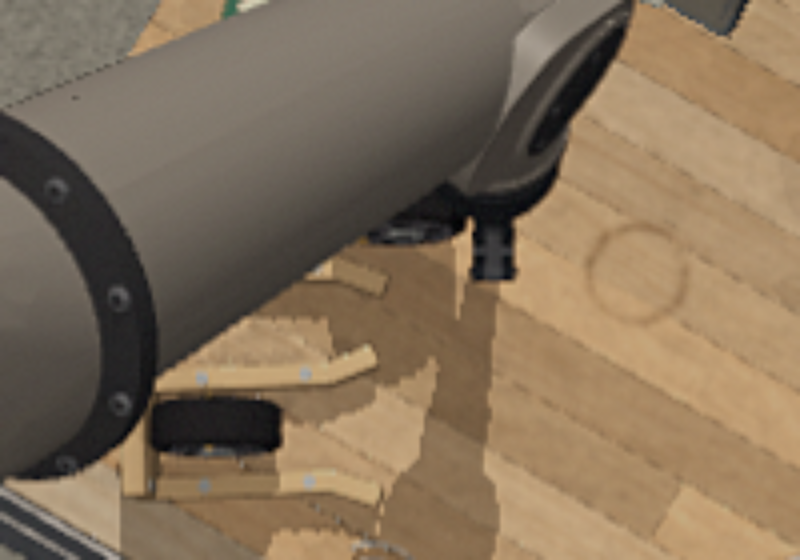

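The top view is mostly hidden by the arm, but the wheel's lower edge shows at (415,232), between the rails' lines. The measured centre is (0.574, -0.194), so it has drifted only about 2 mm. I'll go on.

Call:
send_rows(
  deltas="0.004 0 0 0; 0.008 0 0 0; 0.012 0 0 0; 0.016 0 0 0; 0.02 0 0 0",
)

```text
t: 8.05
eef_pos: [0.5757, -0.2252, 0.0372]
tool_rot: [-0.0, 0.707, 0.708, 0.0]
contact_force: [-0.2, -0.6, 0.1]
gripper_width: -0.0
grasp_force: 0.0
```

Call:
send_rows(
  deltas="0.004 0 0 0; 0.008 0 0 0; 0.012 0 0 0; 0.016 0 0 0; 0.02 0 0 0",
)

```text
t: 8.55
eef_pos: [0.5757, -0.2054, 0.0373]
tool_rot: [0.0, 0.707, 0.708, 0.0]
contact_force: [0.4, -0.7, 0.6]
gripper_width: 0.001
grasp_force: 0.0
```

Call:
send_rows(
  deltas="0.004 0 0 0; 0.008 0 0 0; 0.012 0 0 0; 0.016 0 0 0; 0.02 0 0 0",
)

```text
t: 9.05
eef_pos: [0.5756, -0.1854, 0.0373]
tool_rot: [-0.0, 0.707, 0.707, 0.0]
contact_force: [-0.2, -1.0, 0.9]
gripper_width: 0.001
grasp_force: 0.0
```

```bash
python3 look.py c
```

```text
9.05 [ 0.5756 -0.1854  0.0373] [-0.21 -0.99  0.89]
scene [ 0.57  -0.136  0.041] 0.93
scene [ 0.576 -0.139  0.013] 0.85
scene 337 [ 0.554 -0.171  0.025] [ 0.586 -0.097  0.085] ((569.6209716796875, -133.61495971679688), (30.89902687072754, 73.87129211425781), 6.058135032653809)
top [ 0.57  -0.128  0.034] 0.73
top [ 0.575 -0.136  0.014] 0.62
top 308 [ 0.553 -0.166  0.025] [ 0.583 -0.093  0.086] ((568.150146484375, -128.58001708984375), (28.89955711364746, 73.79366302490234), 7.327630519866943)
```

View pics/cscene.png

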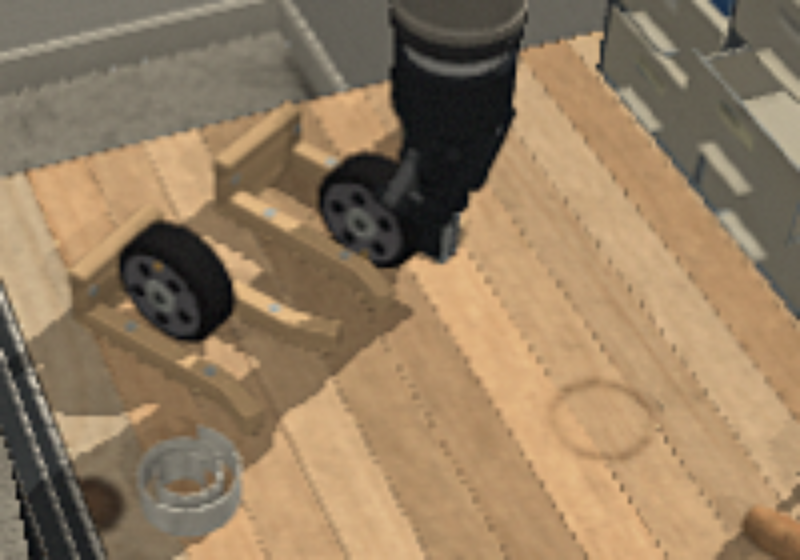

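The wheel is upright in the bay mouth at crop (365,210), with its screw near the bottom. It is about 5 mm off toward -x and turned a few degrees the same way. I'll back off slightly, shift the pusher to the -x side, and push on to straighten it.

Call:
send_rows(
  deltas="-0.004 -0.003 0 0; -0.004 -0.008 0 0; 0 -0.008 0 0; 0.003 -0.008 0 0; 0.006 -0.008 0 0",
)

```text
t: 9.85
eef_pos: [0.5678, -0.1791, 0.0373]
tool_rot: [-0.0, 0.707, 0.708, 0.0]
contact_force: [0.0, 0.2, 0.4]
gripper_width: 0.0
grasp_force: 0.0
```

Call:
send_rows(
  deltas="0.003 0 0 0; 0.006 0 0 0; 0.01 0 0 0; 0.014 0 0 0; 0.018 0 0 0",
)

```text
t: 10.35
eef_pos: [0.5676, -0.1613, 0.0373]
tool_rot: [-0.0, 0.707, 0.708, 0.0]
contact_force: [-0.3, 0.2, -0.8]
gripper_width: 0.003
grasp_force: 0.1
```

```bash
python3 look.py d; python3 - <<'E'
from h import *
for c in ('scene','top'):
    X=pts(bot.read_camera(c),np.ones((384,512),bool))
    f=X[(X[:,0]>.54)&(X[:,0]<.562)&(X[:,1]>-.16)&(X[:,1]<-.06)&(X[:,2]>.03)&(X[:,2]<.07)]
    print(c,len(f),np.polyfit(f[:,1]+.11,f[:,0],1))
E
```

```text
10.35 [ 0.5676 -0.1613  0.0373] [-0.29  0.21 -0.82]
scene [ 0.569 -0.111  0.04 ] 0.86
scene [ 0.574 -0.13   0.02 ] 0.6
scene [ 0.574 -0.107  0.042] 0.26
scene 280 [ 0.553 -0.146  0.025] [ 0.583 -0.074  0.083] ((568.0465087890625, -109.90606689453125), (29.793487548828125, 72.09121704101562), 3.401219606399536)
top [ 0.57  -0.105  0.036] 0.83
top [ 0.575 -0.124  0.02 ] 0.78
top 217 [ 0.554 -0.138  0.025] [ 0.573 -0.069  0.083] ((563.409423828125, -103.27935028076172), (19.609657287597656, 69.5938949584961), 1.0453764200210571)
scene 224 [-0.00809366  0.55736935]
top 125 [-0.03626986  0.55603597]
```

Call:
send_rows(
  deltas="0.004 0 0 0; 0.008 0 0 0; 0.011 0 0 0; 0.014 0 0 0; 0.017 0 0 0",
)

```text
t: 11.25
eef_pos: [0.5676, -0.1443, 0.0373]
tool_rot: [-0.0, 0.707, 0.708, 0.0]
contact_force: [-0.6, -0.0, -0.3]
gripper_width: 0.005
grasp_force: 0.0
```

Call:
send_rows(
  deltas="0.002 0 0 0; 0.004 0 0 0; 0.006 0 0 0; 0.008 0 0 0; 0.01 0 0 0",
)

```text
t: 11.75
eef_pos: [0.5676, -0.1347, 0.0373]
tool_rot: [0.0, 0.707, 0.707, 0.0]
contact_force: [0.1, 0.7, 1.1]
gripper_width: -0.002
grasp_force: 0.1
```

```bash
python3 look.py e
```

```text
11.75 [ 0.5676 -0.1347  0.0373] [0.12 0.74 1.11]
scene [ 0.572 -0.085  0.04 ] 0.71
scene [ 0.576 -0.109  0.036] 0.74
scene 271 [ 0.553 -0.12   0.025] [ 0.582 -0.047  0.083] ((567.3687744140625, -83.60589599609375), (73.70330810546875, 28.658100128173828), 88.61540985107422)
top [ 0.571 -0.08   0.037] 0.64
top [ 0.577 -0.108  0.036] 0.63
top 239 [ 0.539 -0.107  0.026] [ 0.573 -0.037  0.083] ((560.294189453125, -69.11808776855469), (26.463253021240234, 71.3571548461914), 12.863312721252441)
```

View pics/escene.png

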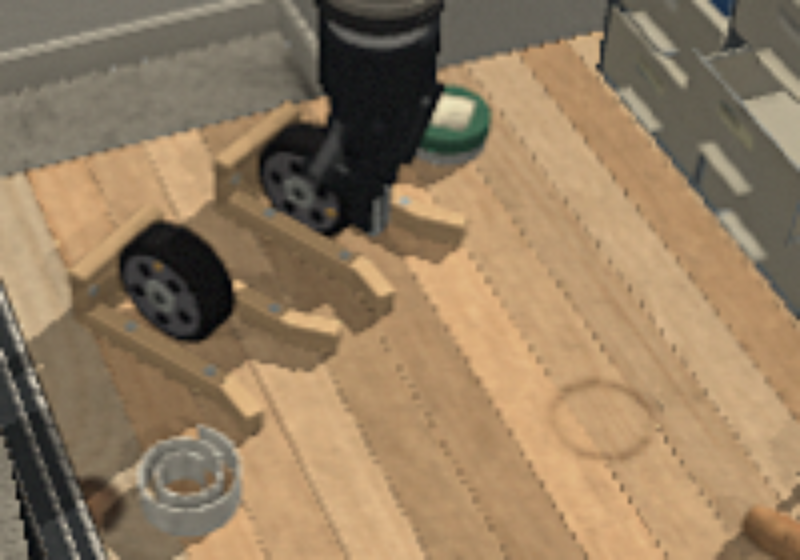

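The wheel is upright in the bay at crop (297,182), a few mm short of the stop. I'll creep until the force rises.

Call:
send_rows(
  deltas="0.001 0 0 0; 0.002 0 0 0; 0.003 0 0 0; 0.004 0 0 0; 0.005 0 0 0",
)

```text
t: 12.55
eef_pos: [0.5676, -0.1297, 0.0373]
tool_rot: [-0.0, 0.707, 0.708, -0.0]
contact_force: [-0.8, -0.8, -0.3]
gripper_width: -0.002
grasp_force: 0.0
```

Call:
send_rows(
  deltas="0.0005 0 0 0; 0.001 0 0 0; 0.001 0 0 0; 0.0015 0 0 0; 0.0015 0 0 0",
)

```text
t: 13.05
eef_pos: [0.5674, -0.1292, 0.0373]
tool_rot: [0.0, 0.707, 0.707, -0.0]
contact_force: [-0.1, -4.3, 0.3]
gripper_width: 0.001
grasp_force: 2.1
```

A 4.3 N reaction and a stalled TCP at y=-0.129 mean the wheel is against the stop. I'll back off gently.

Call:
send_rows(
  deltas="-0.0005 0 0 0; -0.001 0 0 0; -0.002 0 0 0; -0.003 0 0 0; -0.005 0 0 0",
)

```text
t: 13.55
eef_pos: [0.5678, -0.1323, 0.0372]
tool_rot: [-0.0, 0.706, 0.708, 0.0]
contact_force: [1.0, 0.2, -0.1]
gripper_width: -0.004
grasp_force: 0.0
```

Call:
send_rows(
  deltas="-0.01 0 0 0; -0.025 0 0 0; -0.045 0 0 0; -0.07 0 0 0; -0.1 0 0 0",
)

```text
t: 14.05
eef_pos: [0.5676, -0.2348, 0.0373]
tool_rot: [-0.0, 0.707, 0.708, 0.0]
contact_force: [0.6, 0.2, -0.1]
gripper_width: -0.003
grasp_force: 0.0
```

Call:
send_rows(
  deltas="-0.02 0 -0.03 0; -0.05 0 -0.07 0; -0.08 0 -0.1 0; -0.1 0 -0.13 0; -0.11 0 -0.15 0",
)

```text
t: 14.55
eef_pos: [0.5667, -0.3484, 0.1902]
tool_rot: [0.002, 0.708, 0.706, -0.0]
contact_force: [-0.4, -0.1, 0.2]
gripper_width: 0.0
grasp_force: 0.0
```

```bash
python3 look.py f; python3 - <<'E'
from h import *
for c in ('scene','top'):
    p=bot.read_camera(c)
    X=pts(p,np.ones((384,512),bool)); img=p['img'][p['depth']>0]
    for a in (.576,.44):
        w=X[(abs(X[:,0]-a)<.022)&(X[:,1]>-.2)&(X[:,1]<-.036)&(X[:,2]>.025)&(X[:,2]<.1)&(img.max(1)<90)]
        print(c,len(w),w.min(0).round(4),w.max(0).round(4),cv2.minAreaRect(w[:,:2].astype(np.float32)*1000))
    for q in ('wheel','parked_wheel'):
        print([np.round(r['xyz'],3) for r in bot.landmark_of(p,q)])
a,b=cv2.imread('pics/fscene.png'),cv2.imread('pics/ftop.png')
cv2.imwrite('pics/fin.png',cv2.vconcat([a[:300,:600],b[100:400,:600]]))
E
```

```text
14.55 [ 0.5667 -0.3484  0.1902] [-0.36 -0.05  0.19]
scene [ 0.57  -0.08   0.043] 0.68
scene [ 0.572 -0.103  0.042] 0.93
scene 480 [ 0.554  -0.118   0.0251] [ 0.5858 -0.0367  0.0827] ((569.2176513671875, -77.29399108886719), (30.985212326049805, 81.6197280883789), 1.604745864868164)
scene 522 [ 0.4207 -0.1168  0.0251] [ 0.4549 -0.0415  0.0828] ((437.7492370605469, -79.26376342773438), (75.22614288330078, 33.98924255371094), 89.17865753173828)
[array([ 0.569, -0.078,  0.04 ]), array([ 0.206, -0.403,  0.041])]
[array([ 0.435, -0.077,  0.04 ])]Traceback (most recent call last):
  File "look.py", line 12, in <module>
    w=X[k]; print(c,len(w),w.min(0).round(3),w.max(0).round(3),cv2.minAreaRect(w[:,:2].astype(np.float32)*1000))
                           ~~~~~^^^
    return umr_minimum(a, axis, None, out, keepdims, initial, where)
ValueError: zero-size array to reduction operation minimum which has no identity
Traceback (most recent call last):
ValueError: zero-size array to reduction operation minimum which has no identity
```

```bash
python3 - <<'E'
from h import *
p=bot.read_camera('scene');save({'img':cv2.resize(p['img'][130:220,190:310],None,fx=6,fy=6)},'fin.png')
X=pts(p,np.ones((384,512),bool)); img=p['img'][p['depth']>0]
w=X[(abs(X[:,0]-.576)<.022)&(X[:,1]>-.2)&(X[:,1]<-.036)&(X[:,2]>.025)&(img.max(1)<90)];print(w.min(0),w.max(0))
E
```

```text
[ 0.55415196 -0.11806078  0.02502286] [ 0.58734351 -0.03666398  0.08425086]
```

View pics/fin.png

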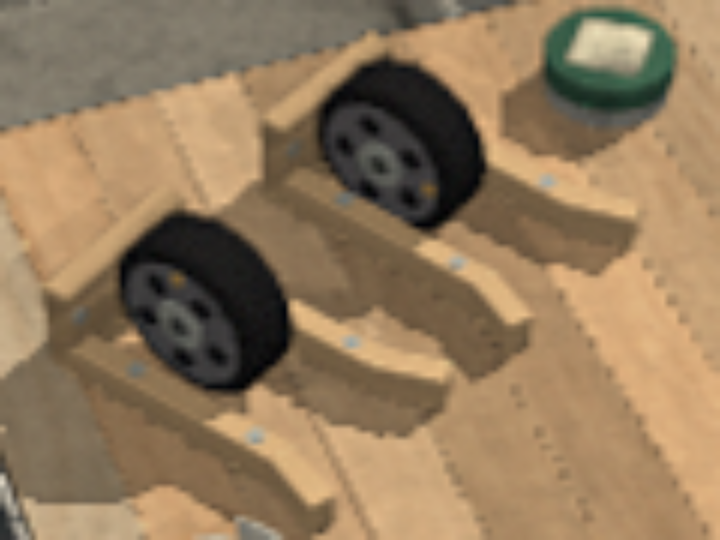

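The free wheel (400,145) stands upright against its stop, with its screw at (428,190) after about 3/4 of a turn. The parked wheel (205,300) is unmoved, and the tool is clear, so I'm handing in.

```bash
python3 -c "
from station import bot
print(bot.hand_in())"
```

```text
the job is handed in; nothing more can be done
None
```

I rolled the castor wheel on its tread into the empty bay and left it upright against the end stop; the parked wheel was not touched, and the job was handed in after about 15 s of the 38 s allowed.

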